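# Load the wax feeder and switch it on with its key

### The arm

A 6-joint arm with a two-finger parallel gripper is mounted at the origin on the work surface. World frame = base frame: x ahead of the robot, y to its left, z up, the work surface at z = 0. Lengths are in m, angles in rad, forces in N, time in s.
With the tool pointing down it reaches from about 0.3 to 0.775 m from the base axis. Payload 14.6 kg.
Tool frame: the origin (TCP) lies midway between the tips of the shut fingers; the grasp point (between the pads) lies 19 mm behind it; z points along the fingers, y is the line along which they close (so a half turn about z gives the same grasp; the last joint's range is limited). The gripper opens to 94 mm and grips with 3 to 60 N. Pads are 16 mm wide; open, the fingers measure 119 mm over their backs; the gripper's body (75 mm by 177 mm) begins 78 mm behind the grasp point.
Start: joints at [1.108, 0.3, 1.521, -0, 1.321, -0.067], TCP at [0.212, 0.507, 0.205] pointing down, gripper open.
Joint ranges: [-3.03, 3.03], [-0.79, 2.21], [0.23, 2.52], [-1.04, 4.18], [0, 3.07], [-2.55, 2.55]. Speed limits (rad/s): [2.22, 2.22, 2.57, 3.14, 3.14, 3.14].

### API

Orientations are given as [roll, pitch, yaw] about the fixed x, y, z axes, in that order (R = Rz(yaw) Ry(pitch) Rx(roll)).
In Python, from station import telemetry, optics, ctrl gives the robot as it stands.
- The arm moves only by the tool carry_out, never from a script. Its argument "plan" is a list that holds one entry, the list of rows, each a list of 7 numbers: the shift along the tool's x, y, z in mm, then the turn, a rotation vector about the tool's x, y, z in rad, then the finger opening in mm, from 0 to 94. A call has 1 to 20 rows; each row shifts and turns the commanded pose from where the row before left it, along the tool's axes as they then stand; what a row does not reach is not made up. A row lasts 1/12 s, in which the tool goes at most 41.7 mm and 7.16 degrees, less where a joint would pass 70% of its speed; a pose out of reach is approached as far as the arm can. A call with a gripper value outside its range is refused whole. The fingers move at their own pace and stop on an object; "squeeze" is the grip in N (left out, the last holds). Time passes only in rows, so rows that do not move let the fingers close. It gives the time, the measured TCP pose, the force, the opening and the grip force at its end, in the units of the state.
- telemetry.get_obs(): the state, without advancing time (a new reading comes with each control period).
- optics.camera(name): name is "scene" or "top"; returns a dict with "pixels" (480x640x3 uint8, red, green, blue), "intrinsics" (3x3 intrinsics, pixels), "dist_coeffs" ([k1, k2, p1, p2, k3] as OpenCV has them; the pictures are not rectified), "origin" and "rotation" of the camera in the world. Camera axes: x right, y down, z forward; pixel columns grow to the right and rows downward; lengths in m; the calibration is good to about 2 mm. A picture is of the moment at which its call begins. There is no depth.
- ctrl.hand_in(): hands the job in; it is judged then, once.
The state is a dict: "time_s": time; "qpos": joint angles; "joint_vel": joint speeds; "tau": joint torques, N m; "ee_pos": TCP position; "eef_rot": TCP orientation; "force": force on the tool from outside, world axes, zero at the start; "moment": the same for the moment, N m; "grip_width": finger opening in m; "grip_force": force on a finger pad.
Only numpy, scipy, OpenCV 4.12 (cv2) and the standard library are available. Lean on these libraries where they do the work, as an engineer would, in place of code of your own. Each camera call takes 0.05 s, during which the arm holds its last target. There are 200 camera calls.

### The job

Get the wax feeder ready to run: load every wax puck on the bench into its upright tube, one on top of another, and when all are in, set the press weight on top of them, its round foot down inside the tube. Then take the key from its wooden stand, push it fully home into the slot of the key switch, turn it clockwise as far as it goes to switch on, and leave it there. Turn the switch only with the key in it, and leave the cork block, the spray bottle and the brush alone.

Things in the scene. Friction and masses are not known exactly. Their poses are not given: they have to be found in the camera images.
- puck1: white wax puck, a plain upright cylinder 60 mm in diameter and 34 mm high, 85 g, standing flat on the bench; origin at the centre of its underside. All five pucks are alike and three to five are present; an absent one reads None from the start (a puck held by the fingers also reads None).
- puck2: white wax puck, a plain upright cylinder 60 mm in diameter and 34 mm high, 85 g, standing flat on the bench; origin at the centre of its underside. All five pucks are alike and three to five are present; an absent one reads None from the start (a puck held by the fingers also reads None).
- puck3: white wax puck, a plain upright cylinder 60 mm in diameter and 34 mm high, 85 g, standing flat on the bench; origin at the centre of its underside. All five pucks are alike and three to five are present; an absent one reads None from the start (a puck held by the fingers also reads None).
- puck4: white wax puck, a plain upright cylinder 60 mm in diameter and 34 mm high, 85 g, standing flat on the bench; origin at the centre of its underside. All five pucks are alike and three to five are present; an absent one reads None from the start (a puck held by the fingers also reads None).
- puck5: white wax puck, a plain upright cylinder 60 mm in diameter and 34 mm high, 85 g, standing flat on the bench; origin at the centre of its underside. All five pucks are alike and three to five are present; an absent one reads None from the start (a puck held by the fingers also reads None).
- feeder: wax feeder, fixed. Origin on the axis of its upright aluminium tube at bench level, z up. Tube 66 mm inside, about 78 outside, sight slots at its +y and -y sides; pucks and weight slide down it freely and stack on its floor, 15 mm above the bench. Base plate 15 mm high, 150 wide (y), x from -75 to 195 mm. Red motor housing 130 mm wide, 103 high, x from 75 to 185 mm.
- tube_mouth (a point): centre of the tube's open mouth, on its axis, 215 mm above the bench, fixed to the feeder. The top 12 mm of the tube flare out to about 80 mm inside, 88 mm outside.
- weight: press weight, loose, 0.5 kg, 130 mm tall, standing upright: steel foot 60 mm in diameter and 45 mm high (lowest 10 mm tapered to 48 mm), steel stem 18 mm in diameter, black round grip knob 32 mm in diameter from 110 to 130 mm above the underside. Origin at the centre of the underside, z up. It slides down the tube freely.
- key_stand: wooden block 80 x 70 x 50 mm (x, y, z), fixed, with a slot in its top along its x that holds the key upright; origin at the centre of its underside.
- key: switch key, 80 g, 80 mm tall, upright in the stand; lifts straight out. Origin at the blade's lower end, z up. Steel blade 20 (x) by 8 mm (y), its lowest 6 mm only 16 by 5; from 28 to 36 mm up a shoulder 34 x 18 mm, which rests on the stand's top, or on the knob's when fully home; from 44 to 80 mm up a flat black bow to grip, 56 (x) by 14 mm (y). Fits either way round (half turn).
- switch_box: key switch box, fixed, 130 x 120 x 50 mm, with a round dark steel knob 64 mm in diameter on top, its top face 94 mm above the bench. Origin at the centre of the underside.
- switch_slot (a point): centre of the slot's mouth in the knob's top face, on the knob's upright axis, 94 mm above the bench; turns with the knob. z up, x along the slot, y across it. Slot 22.5 by 10.5 mm, with a 4 mm chamfer round its mouth, 36 mm deep; the key's blade stands 28 mm deep when home.
- switch_knob (a joint): angle of the switch knob in rad: 0 is off (it starts between 0 and 0.1), 1.4 is on, at its stop; it grows as the knob turns clockwise seen from above. Turns with light friction, about 0.08 N m, and stays where it is left. The key has about 0.1 rad of play in the slot.
- cork_block: cork block 60 x 110 x 35 mm, loose bystander; origin at the centre of its underside.
- spray_bottle: white bottle with a red cap, 64 mm in diameter, 170 mm tall, loose bystander; origin at the centre of its underside.
- wax_brush: wooden brush 60 x 130 x 42 mm, bristles down, loose bystander; origin at the centre of its underside.
Things that resemble listed ones, but are neither listed nor needed, are in the scene too. Leave any pink look-alike of the weight alone. What is shaped like the puck2 but red is not meant.

How it is judged:
On the way, in this order (a step that is already met when the one before it is completed fails the run):
1. every puck present lies in the feeder's tube (horizontal distance between each of puck1, puck2, puck3, puck4, puck5 and feeder below 0.009 m and z of each of puck1, puck2, puck3, puck4, puck5 in the frame of feeder below 0.191 m and linear speed of each of puck1, puck2, puck3, puck4, puck5 below 0.03 m/s), for 0.2 s.
2. the press weight stands on the pucks in the tube, foot down (horizontal distance between weight and feeder below 0.009 m and z of weight in the frame of feeder below 0.2 m and angle between weight's own z axis and vertical below 0.2 rad and linear speed of weight below 0.03 m/s), for 0.2 s.
3. the key is fully home in the slot while the switch is still off (horizontal distance between key and switch_slot below 0.006 m and z of key in the frame of switch_slot below -0.024 m and angle between key's own z axis and vertical below 0.2 rad and value of joint switch_knob below 0.4 rad), for 0.2 s.
4. the key switch has been turned on with the key (horizontal distance between key and switch_slot below 0.006 m and z of key in the frame of switch_slot below -0.024 m and angle between key's own z axis and vertical below 0.2 rad and value of joint switch_knob above 1.2 rad), for 0.2 s.
At the end, for the whole second after the job is handed in: Every puck present is in the tube (within 9 mm of its axis, below the mouth), the press weight stands upright on them with its foot inside the tube, the key stands in the switch slot with its blade at least 24 mm deep, the switch is turned on (joint above 1.2 rad), and all is at rest (all of step 1 and all of step 2 and all of step 4 and linear speed of key below 0.03 m/s); the robot touches nothing.
It fails at once if the switch is turned without the key in it (value of joint switch_knob above 0.4 rad and (z of key in the frame of switch_slot above 0 m or horizontal distance between key and switch_slot above 0.02 m)).
It fails at once if the cork block is pushed more than 30 mm or knocked over (distance of cork_block from where it was at the start of the episode above 0.03 m or angle between cork_block's own z axis and vertical above 0.5 rad).
It fails at once if the spray bottle is pushed more than 30 mm or knocked over (distance of spray_bottle from where it was at the start of the episode above 0.03 m or angle between spray_bottle's own z axis and vertical above 0.5 rad).
It fails at once if the wax brush is pushed more than 30 mm or knocked over (distance of wax_brush from where it was at the start of the episode above 0.03 m or angle between wax_brush's own z axis and vertical above 0.5 rad).
Of puck1, puck2, puck3, puck4, puck5 only 3 to 5 are there at a start; the rules pass over those that are not, and their reading is None.
At some moment in a run one of puck1, puck2, puck3, puck4, puck5 may be knocked a few centimetres aside while the robot is not near it.
It also fails if it takes over 208 s, if anything falls off the work surface, if the arm or the gripper's body presses on something with over 40 N, if the wrist force passes 120 N, or if a joint passes its speed limit or range.

## Working session

There is one attempt and no reset: what is moved stays moved. The work goes in short steps, Python scripts to look and compute and a tool call to move; the robot and the scene stay as the last step left them, time stands still between calls to the robot, and variables do not carry over. Pictures are saved under pics/ and viewed, at most 14 in all, crops included, and the job is handed in when it is done.

Besides the shell and the picture viewer there is one more tool, called after "Request:" as name([rows], argument=value, ...), one row to a line, values as JSON. carry_out: Moves the arm, as the interface text tells. Its arguments: {"type":"object","properties":{"plan":{"type":"array","items":{"type":"array","items":{"type":"array","items":{"type":"number"}}}},"squeeze":{"type":"number"}},"required":["plan"]}

```bash
mkdir -p pics; ls; python3 - <<'E'
from station import telemetry, optics, ctrl
import cv2,numpy as np
print(telemetry.get_obs())
for n in("scene","top"):
    c=optics.camera(n); cv2.imwrite(f"pics/{n}0.png",c["pixels"][:,:,::-1]); print(n,c["intrinsics"],c["dist_coeffs"],c["origin"],c["rotation"])
E
```

```text
pics
{'time_s': 0.0, 'qpos': array([ 1.10841951e+00,  3.00440185e-01,  1.52161685e+00, -1.25503417e-05,
        1.32068443e+00, -6.66030407e-02]), 'joint_vel': array([-1.75322769e-04, -1.15689483e-03,  1.71181963e-03, -4.58938426e-04,
        3.24208400e-04,  9.51737317e-05]), 'tau': array([-3.58776102e-03, -5.31799579e+01, -3.52743924e+01,  7.07046990e-02,
        2.43104144e-02, -7.24425627e-05]), 'ee_pos': array([0.21192217, 0.50723562, 0.20488816]), 'eef_rot': array([-3.14044558e+00, -6.43284461e-05,  2.74582195e+00]), 'force': array([ 0.56603388, -0.3890439 ,  0.55826175]), 'moment': array([ 0.03535502,  0.03310072, -0.03868071]), 'grip_force': 0.0, 'grip_width': 0.09406716903548429}
scene [[612.26896519   0.         324.34560533]
 [  0.         612.26896519 247.34997914]
 [  0.           0.           1.        ]] [0.03715911 0.         0.         0.         0.        ] [ 1.10597062 -0.45894256  1.40427121] [-2.56660348 -0.00643383  0.79304698]
top [[435.20944748   0.         321.03835921]
 [  0.         435.20944748 232.03432394]
 [  0.           0.           1.        ]] [-0.0118479  0.         0.         0.         0.       ] [0.34301204 0.10631355 1.11524666] [-2.9466192   0.01134689 -1.5780947 ]
```

View pics/scene0.png

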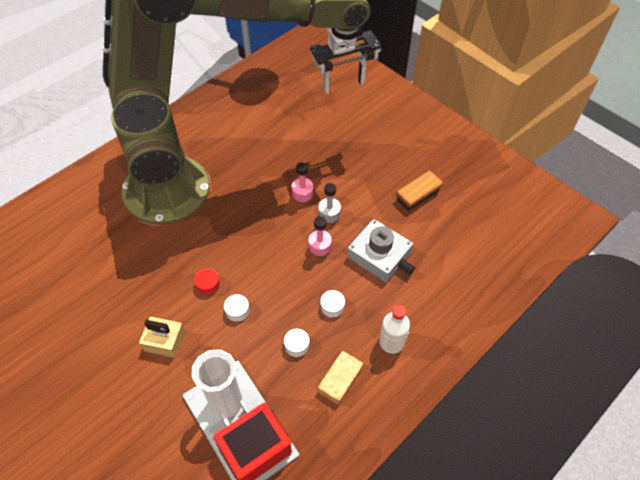

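View pics/top0.png

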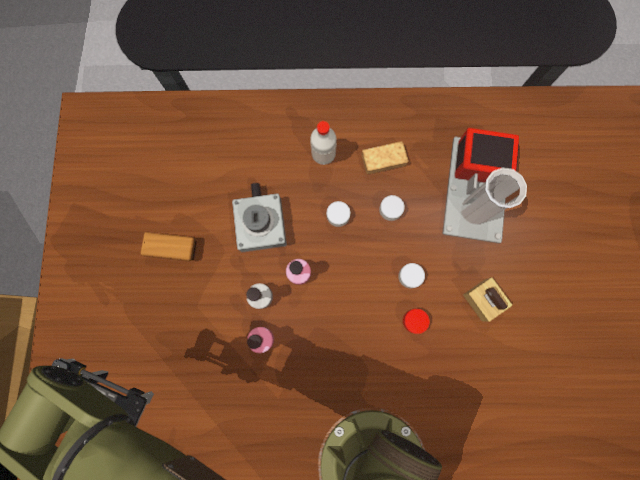

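```bash
cat > h.py <<'E'
from station import telemetry, optics, ctrl
import cv2,numpy as np
from scipy.spatial.transform import Rotation as R
def cam(n):
    c=optics.camera(n); c["hsv"]=cv2.cvtColor(c["pixels"],cv2.COLOR_RGB2HSV); return c
def rot(c): return R.from_euler('xyz',c["rotation"]).as_matrix()
def plane(c,uv,z):
    p=cv2.undistortPoints(np.array(uv,float).reshape(-1,1,2),c["intrinsics"],np.array(c["dist_coeffs"])).reshape(-1,2)
    d=np.c_[p,np.ones(len(p))]@rot(c).T; o=np.array(c["origin"])
    return o+d*((z-o[2])/d[:,2])[:,None]
def proj(c,P):
    M=rot(c).T; t=-M@np.array(c["origin"])
    return cv2.projectPoints(np.array(P,float).reshape(-1,1,3),cv2.Rodrigues(M)[0],t,c["intrinsics"],np.array(c["dist_coeffs"]))[0].reshape(-1,2)
def blobs(c,lo,hi,amin=80,amax=4000,roi=None):
    m=cv2.inRange(c["hsv"],np.array(lo),np.array(hi))
    if roi: k=np.zeros_like(m); x0,y0,x1,y1=roi; k[y0:y1,x0:x1]=1; m=m*k
    n,l,s,ce=cv2.connectedComponentsWithStats(m)
    return [(s[i,4],ce[i],s[i,2:4]) for i in range(1,n) if amin<s[i,4]<amax], m
E
python3 - <<'E'
from h import *
np.set_printoptions(precision=4,suppress=True)
T=cam("top");S=cam("scene")
for n,c in(("top",T),("scene",S)):
    print(n)
    b,_=blobs(c,(0,0,150),(180,50,255),150,1500)
    for a,ce,wh in b:
        if n=="top" and not(90<ce[1]<360): continue
        if n=="scene" and not(150<ce[1]<460 and 120<ce[0]<480): continue
        print('white',a,ce,wh,plane(c,ce,0.018)[0][:2])
    b,_=blobs(c,(0,0,0),(180,255,45),30,600)
    for a,ce,wh in b: 
        if 130<ce[1]<380: print('black',a,ce,wh,'z.12',plane(c,ce,0.12)[0][:2],'z.08',plane(c,ce,0.08)[0][:2])
def crop(c,x,y,w,h,s): return cv2.resize(c["pixels"][y:y+h,x:x+w,::-1],None,fx=s,fy=s,interpolation=cv2.INTER_CUBIC)
a=np.hstack([crop(T,225,180,70,75,4),crop(T,440,120,100,75,4)[:, :400]])
b=np.hstack([crop(S,340,210,80,75,4),crop(S,180,340,90,75,4)])
w=max(a.shape[1],b.shape[1]); f=lambda i:cv2.copyMakeBorder(i,0,0,0,w-i.shape[1],cv2.BORDER_CONSTANT)
cv2.imwrite("pics/c1.png",np.vstack([f(a),f(b)]))
a=np.hstack([crop(T,455,260,80,75,4),crop(S,130,300,80,75,4)]); cv2.imwrite("pics/c2.png",a)
E
```

```text
top
white 427 [321.5129 142.6651] [25 32] [0.8039 0.1141]
white 612 [507.3693 186.5458] [42 40] [ 0.6765 -0.3714]
white 451 [391.9401 206.5499] [25 24] [ 0.6255 -0.0674]
white 446 [337.9327 212.5269] [24 24] [0.6109 0.073 ]
white 492 [411.9878 275.0224] [25 25] [ 0.4473 -0.1109]
white 295 [260.8271 296.8068] [24 25] [0.3961 0.269 ]
black 34 [102.7647 375.2647] [11  6] z.12 [0.2216 0.6009] z.08 [0.2167 0.6208]
scene
white 273 [329.3663 207.2454] [22 18] [0.3861 0.2824]
white 522 [332.2146 302.8793] [24 27] [0.6063 0.0738]
white 531 [236.2034 306.9228] [25 27] [ 0.4443 -0.1081]
white 579 [394.9413 328.1157] [28 31] [0.7651 0.1355]
white 559 [296.1628 341.7496] [26 28] [ 0.6203 -0.065 ]
black 50 [300.92 168.94] [10 12] z.12 [0.2929 0.2638] z.08 [0.2676 0.2863]
black 32 [405.4062 204.4375] [19 12] z.12 [0.5717 0.3768] z.08 [0.5551 0.4028]
black 35 [152.7429 327.5714] [14  7] z.12 [ 0.4001 -0.3042] z.08 [ 0.3781 -0.2994]
```

View pics/c1.png

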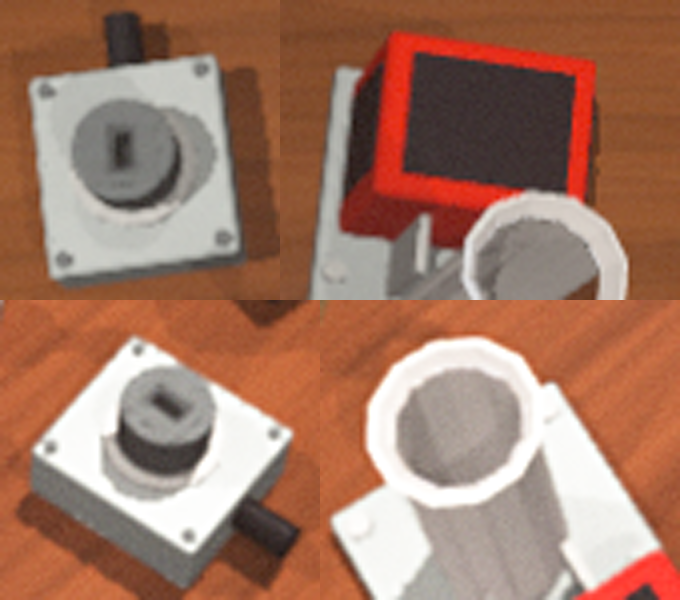

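View pics/c2.png

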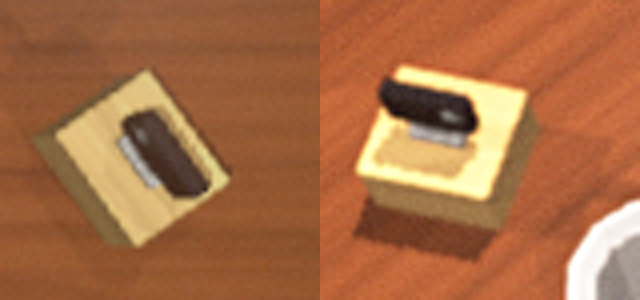

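```bash
python3 - <<'E'
from h import *
np.set_printoptions(precision=4,suppress=True)
T=cam("top");S=cam("scene")
def circ(P):
    A=np.c_[2*P[:,:2],np.ones(len(P))]; x=np.linalg.lstsq(A,(P[:,:2]**2).sum(1),rcond=None)[0]; return x[:2],np.sqrt(x[2]+x[:2]@x[:2])
def big(m,): 
    cs,_=cv2.findContours(m,cv2.RETR_EXTERNAL,cv2.CHAIN_APPROX_NONE); return max(cs,key=cv2.contourArea).reshape(-1,2)
# rim
b,m=blobs(T,(0,0,165),(180,40,255),roi=(480,160,530,215)); print('rimT',circ(plane(T,big(m),.215)))
b,m=blobs(S,(0,0,205),(180,60,255),roi=(185,345,240,400)); 
h=big(m);P=plane(S,h,.215); print('rimS',circ(P), circ(plane(S,h[h[:,1]<372],.215)))
# boxes
def rect(c,lo,hi,roi,z,t):
    _,m=blobs(c,lo,hi,roi=roi); m=cv2.morphologyEx(m,cv2.MORPH_CLOSE,np.ones((3,3)))
    P=plane(c,cv2.convexHull(big(m)).reshape(-1,2),z)[:,:2]
    r=cv2.minAreaRect((P*1000).astype(np.float32)); print(t,np.array(r[0]),np.array(r[1]),r[2])
rect(T,(0,0,140),(180,60,255),(225,185,295,255),.05,'swT')
rect(S,(0,0,185),(180,60,255),(345,215,415,285),.05,'swS')
rect(T,(12,60,165),(30,200,255),(460,270,520,330),.05,'stT')
rect(S,(12,60,195),(30,200,255),(130,310,190,360),.05,'stS')
# bow
for c,roi in((T,(470,275,525,320)),(S,(140,312,180,340))):
    _,m=blobs(c,(0,0,0),(180,255,75),roi=roi); h=big(m)
    P=plane(c,h,.07)[:,:2]; r=cv2.minAreaRect((P*1000).astype(np.float32)); print('bow',r)
# knob/weight
for c,roi in((T,(240,280,275,312)),(S,(315,178,342,225))):
    b,m=blobs(c,(0,0,0),(180,255,70),20,roi=roi); print([(a,ce,plane(c,ce,.12)[0]) for a,ce,_ in b])
# slot
for c,roi in((T,(248,208,264,228)),(S,(372,228,392,243))):
    g=c["hsv"][...,2][roi[1]:roi[3],roi[0]:roi[2]]; print(g)
E
```

```text
rimT (array([ 0.6147, -0.2817]), np.float64(0.043059141000143394))
rimS (array([ 0.6225, -0.291 ]), np.float64(0.0506520967116973)) (array([ 0.6211, -0.2849]), np.float64(0.04845515386980858))
swT [583.7964 275.6617] [130.0683 119.3952] 7.570640563964844
swS [584.3995 273.952 ] [129.7915 119.948 ] 7.549052715301514
stT [ 384.5242 -291.0161] [82.4079 71.6782] 33.301246643066406
stS [ 384.1639 -290.7097] [84.7807 74.8641] 32.72062683105469
bow ((377.04913330078125, -295.4090881347656), (39.90861511230469, 9.944375038146973), 38.93379211425781)
bow ((376.4870300292969, -290.30859375), (61.988765716552734, 21.12017822265625), 31.3475284576416)
[]
[(np.int32(83), array([329.4096, 189.9759]), array([0.3986, 0.2682, 0.12  ])), (np.int32(26), array([317.2692, 220.    ]), array([0.4463, 0.1767, 0.12  ]))]
[[126 126 126 128 128 126 123 127 124 126 128 130 124 126 125 125]
 [127 125 126 126 126 126 128 127 126 127 127 127 129 130 126 128]
 [127 131 128 124 119 121 124 117 120 123 128 124 126 128 127 126]
 [128 128 128 117 103 108 110 107 106 114 117 125 126 125 124 124]
 [124 128 127 111  99  9
[... 1624 characters left out ...]
 162 164
  168 158]
 [166 168 159 147 144 119  86  57  59  67  80  98 113 124 135 154 163 169
  170 165]
 [161 162 164 163 158 146 123  95  66  63  64  74  90 110 122 129 152 164
  172 170]
 [147 161 164 161 163 162 159 139 101  74  65  61  72  91 113 133 157 167
  170 170]
 [156 162 165 161 166 166 173 162 138 114  82  70  65  92 127 154 167 164
  163 167]
 [166 170 165 161 161 163 166 173 165 151 127 100  95 128 154 167 164 159
  161 163]
 [157 171 167 146 150 154 168 165 170 168 160 141 140 151 168 168 151 150
  162 166]
 [132 163 167 160 147 146 158 164 165 165 160 161 162 170 163 158 148 161
  169 164]
 [ 89 127 159 167 167 157 155 165 165 165 169 174 173 164 167 165 164 170
  156 141]]
```

```bash
python3 - <<'E'
from h import *
np.set_printoptions(precision=4,suppress=True)
T=cam("top");S=cam("scene")
print('rimS ctr',plane(S,[[214,370.3]],.215), proj(S,[[.6147,-.2817,.215]]))
for c,roi,th in((T,(250,209,260,224),112),(S,(374,230,389,241),140)):
    x0,y0,x1,y1=roi; g=c["hsv"][...,2].astype(float)
    v,u=np.mgrid[y0:y1,x0:x1]; k=g[y0:y1,x0:x1]<th
    P=plane(c,np.c_[u[k],v[k]],.094)[:,:2]; w=np.ones(len(P)); m=P.mean(0); e,V=np.linalg.eigh(np.cov(P.T))
    print('slot',m,np.sqrt(12*e),np.degrees(np.arctan2(V[1,1],V[0,1])))
for c,roi in((T,(470,275,525,320)),(S,(140,312,180,340))):
    _,m=blobs(c,(0,0,0),(180,255,75),roi=roi)
    cs,_=cv2.findContours(m,cv2.RETR_EXTERNAL,cv2.CHAIN_APPROX_NONE); h=max(cs,key=cv2.contourArea).reshape(-1,2)
    r=cv2.minAreaRect((plane(c,h,.09)[:,:2]*1000).astype(np.float32)); print('bow',r)
# silhouette check of bow: project expected
for c in(T,S): print(proj(c,[[.384,-.291,.102],[.384,-.291,.066]]))
E
```

```text
rimS ctr [[ 0.6179 -0.2836  0.215 ]] [[213.7426 368.6138]]
slot [0.5845 0.2759] [0.0168 0.029 ] -175.46202165231642
slot [0.5841 0.2747] [0.0173 0.029 ] -176.6955559385234
bow ((375.2265625, -288.443359375), (38.74363708496094, 10.086524963378906), 34.88494873046875)
bow ((387.8646240234375, -292.5664367675781), (60.021915435791016, 20.80356788635254), 31.347471237182617)
[[498.7521 298.3238]
 [492.8718 298.9973]]
[[155.0625 322.8326]
 [158.4581 329.486 ]]
```

Request:
carry_out([
  [[0, 0, -20, 0, 0, 0.1175, 94], [0, 0, -20, 0, 0, 0.1175, 94], [0, 0, -20, 0, 0, 0.1175, 94], [0, 0, -10, 0, 0, 0.1175, 94], [-30, 20, 0, 0, 0, 0.1175, 94], [-30, 20, 0, 0, 0, 0.1175, 94], [-30, 20, 0, 0, 0, 0.1175, 94], [-30, 20, 0, 0, 0, 0.1175, 94], [-30, 20, 0, 0, 0, 0.1175, 94], [-30, 20, 0, 0, 0, 0.1175, 94]],
])

```text
time_s: 1.23
ee_pos: [0.3917, 0.3916, 0.2751]
eef_rot: [-3.141, 0.0, 1.565]
force: [0.5, 0.1, -0.7]
grip_width: 0.0943
grip_force: 0.0
```

Request:
carry_out([
  [[-29, 20, 0, 0, 0, 0, 94], [-29, 20, 0, 0, 0, 0, 94], [-29, 20, 0, 0, 0, 0, 94], [-29, 20, 0, 0, 0, 0, 94], [-29, 20, 0, 0, 0, 0, 94], [-29, 20, 0, 0, 0, 0, 94], [-29, 20, 0, 0, 0, 0, 94], [-29, 20, 0, 0, 0, 0, 94], [-29, 19, 0, 0, 0, 0, 94], [-29, 19, 0, 0, 0, 0, 94], [-29, 19, 0, 0, 0, 0, 94], [0, 0, 35, 0, 0, 0, 94], [0, 0, 35, 0, 0, 0, 94], [0, 0, 35, 0, 0, 0, 94], [0, 0, 35, 0, 0, 0, 94], [0, 0, 35, 0, 0, 0, 94], [0, 0, 0, 0, 0, 0, 94]],
], squeeze=25)

```text
time_s: 2.65
ee_pos: [0.6042, 0.0735, 0.0937]
eef_rot: [-3.131, 0.001, 1.571]
force: [0.0, -1.2, -0.8]
grip_width: 0.0939
grip_force: 0.0
```

```bash
cat > look.py <<'E'
from h import *
def pucks():
    out=[]
    for n in("top","scene"):
        c=cam(n)
        b,_=blobs(c,(0,0,150),(180,50,255),250,750)
        for a,ce,wh in b:
            p=plane(c,ce,.018)[0][:2]
            if .3<p[0]<.74 and -.25<p[1]<.2: print(n,a,p.round(4),wh)
if __name__=="__main__": pucks()
E
python3 look.py
```

```text
top 386 [ 0.6259 -0.0698] [22 23]
top 337 [ 0.4487 -0.1179] [19 24]
scene 589 [0.6084 0.0783] [32 27]
scene 489 [ 0.4449 -0.1095] [24 26]
scene 541 [ 0.6209 -0.0659] [25 28]
```

Request:
carry_out([
  [[0, 4, 20, 0, 0, 0, 94], [0, 0, 30, 0, 0, 0, 94], [0, 0, 27, 0, 0, 0, 94], [0, 0, 0, 0, 0, 0, 94], [0, 0, 0, 0, 0, 0, 40], [0, 0, 0, 0, 0, 0, 40], [0, 0, 0, 0, 0, 0, 40], [0, 0, 0, 0, 0, 0, 40], [0, 0, 0, 0, 0, 0, 40], [0, 0, 0, 0, 0, 0, 40], [0, 0, 0, 0, 0, 0, 40]],
])

```text
time_s: 3.67
ee_pos: [0.6117, 0.0738, 0.0244]
eef_rot: [3.14, -0.0, 1.571]
force: [-2.1, -0.2, 7.1]
grip_width: 0.0594
grip_force: 25.0
```

Request:
carry_out([
  [[0, 0, 0, 0, 0, 0, 80], [0, 0, 0, 0, 0, 0, 80], [0, 0, 0, 0, 0, 0, 80], [0, 0, 8, 0, 0, 0, 80], [0, 0, 0, 0, 0, 0, 80]],
])

```text
time_s: 4.08
ee_pos: [0.6106, 0.0738, 0.0138]
eef_rot: [-3.14, 0.0, 1.571]
force: [0.1, -1.1, -0.5]
grip_width: 0.0797
grip_force: 0.0
```

Request:
carry_out([
  [[0, 0, 0, 0, 0, 0, 40], [0, 0, 0, 0, 0, 0, 40], [0, 0, 0, 0, 0, 0, 40], [0, 0, 0, 0, 0, 0, 40], [0, 0, -20, 0, 0, 0, 40], [0, 0, -35, 0, 0, 0, 40], [0, 0, -35, 0, 0, 0, 40], [0, 0, -35, 0, 0, 0, 40], [0, 0, -35, 0, 0, 0, 40], [0, 0, -35, 0, 0, 0, 40], [0, 0, -35, 0, 0, 0, 40], [-30, 0, -10, 0, 0, 0, 40], [-30, 0, -10, 0, 0, 0, 40], [-30, 0, 0, 0, 0, 0, 40], [-30, 0, 0, 0, 0, 0, 40], [-30, 0, 0, 0, 0, 0, 40], [-30, 0, 0, 0, 0, 0, 40], [-30, 0, 0, 0, 0, 0, 40], [-30, 0, 0, 0, 0, 0, 40], [-30, 0, 0, 0, 0, 0, 40]],
])

```text
time_s: 5.75
ee_pos: [0.6111, -0.1977, 0.2655]
eef_rot: [3.142, -0.0, 1.571]
force: [0.1, 0.5, -1.3]
grip_width: 0.0596
grip_force: 25.0
```

Request:
carry_out([
  [[-28, 2, 0, 0, 0, 0, 40], [-28, 2, 0, 0, 0, 0, 40], [-28, 1, 0, 0, 0, 0, 40], [0, 0, 0, 0, 0, 0, 40], [0, 0, 15, 0, 0, 0, 40], [0, 0, 0, 0, 0, 0, 40], [0, 0, 0, 0, 0, 0, 40]],
])

```text
time_s: 6.33
ee_pos: [0.6161, -0.2797, 0.2499]
eef_rot: [-3.14, -0.001, 1.571]
force: [-0.8, -0.2, -0.4]
grip_width: 0.0596
grip_force: 25.0
```

```bash
python3 - <<'E'
from h import *
print(telemetry.get_obs()["ee_pos"])
T=cam("top");S=cam("scene")
f=lambda c,x,y:cv2.resize(c["pixels"][y:y+100,x:x+100,::-1],None,fx=4,fy=4,interpolation=cv2.INTER_CUBIC)
cv2.imwrite("pics/m1.png",np.hstack([f(T,450,130),f(S,170,310)]))
E
```

```text
[ 0.61613613 -0.27973622  0.24991611]
```

View pics/m1.png

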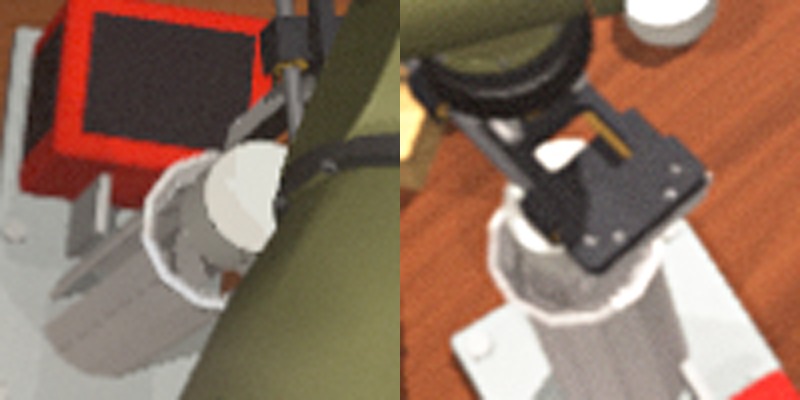

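Request:
carry_out([
  [[-3, 0, 10, 0, 0, 0, 40], [0, 0, 10, 0, 0, 0, 40], [0, 0, 12, 0, 0, 0, 40], [0, 0, 0, 0, 0, 0, 40], [0, 0, 0, 0, 0, 0, 40]],
])

```text
time_s: 6.85
ee_pos: [0.616, -0.283, 0.2172]
eef_rot: [-3.14, -0.001, 1.571]
force: [0.1, -0.1, -0.9]
grip_width: 0.0599
grip_force: 25.0
```

Request:
carry_out([
  [[0, 0, 0, 0, 0, 0, 85], [0, 0, 0, 0, 0, 0, 85], [0, 0, 0, 0, 0, 0, 85], [0, 0, -20, 0, 0, 0, 90], [0, 0, -20, 0, 0, 0, 90], [30, 0, 0, 0, 0, 0, 94], [30, 0, 0, 0, 0, 0, 94], [30, 0, 0, 0, 0, 0, 94], [30, 0, 0, 0, 0, 0, 94], [30, 0, 0, 0, 0, 0, 94], [30, 0, 0, 0, 0, 0, 94], [30, 0, 0, 0, 0, 0, 94], [0, 0, 0, 0, 0, 0, 94]],
])

```text
time_s: 7.93
ee_pos: [0.6165, -0.0687, 0.2593]
eef_rot: [3.14, -0.001, 1.575]
force: [0.2, 0.5, -0.1]
grip_width: 0.094
grip_force: 0.0
```

```bash
python3 look.py; python3 - <<'E'
from h import *
T=cam("top");S=cam("scene")
f=lambda c,x,y:cv2.resize(c["pixels"][y:y+100,x:x+100,::-1],None,fx=4,fy=4,interpolation=cv2.INTER_CUBIC)
cv2.imwrite("pics/m2.png",np.hstack([f(T,450,140),f(S,170,330)]))
E
```

```text
top 290 [ 0.6277 -0.0586] [18 23]
scene 533 [ 0.4444 -0.1081] [25 27]
scene 566 [ 0.6206 -0.0651] [26 28]
```

View pics/m2.png

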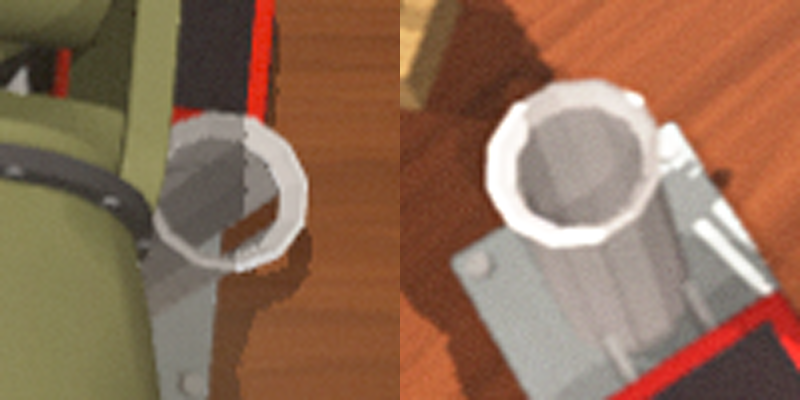

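Request:
carry_out([
  [[3, 6, 30, 0, 0, 0, 94], [0, 0, 30, 0, 0, 0, 94], [0, 0, 30, 0, 0, 0, 94], [0, 0, 30, 0, 0, 0, 94], [0, 0, 30, 0, 0, 0, 94], [0, 0, 30, 0, 0, 0, 94], [0, 0, 30, 0, 0, 0, 94], [0, 0, 20, 0, 0, 0, 94], [0, 0, 10, 0, 0, 0, 94], [0, 0, 0, 0, 0, 0, 94], [0, 0, 0, 0, 0, 0, 94]],
])

```text
time_s: 9.05
ee_pos: [0.6227, -0.071, 0.0191]
eef_rot: [3.141, 0.0, 1.57]
force: [-0.1, 0.4, 0.3]
grip_width: 0.0938
grip_force: 0.0
```

Request:
carry_out([
  [[5, 0, 4, 0, 0, 0, 94], [0, 0, 0, 0, 0, 0, 50], [0, 0, 0, 0, 0, 0, 40], [0, 0, 0, 0, 0, 0, 40], [0, 0, 0, 0, 0, 0, 40], [0, 0, 0, 0, 0, 0, 40], [0, 0, 0, 0, 0, 0, 40], [0, 0, 0, 0, 0, 0, 40]],
])

```text
time_s: 9.72
ee_pos: [0.6224, -0.0653, 0.0147]
eef_rot: [3.141, 0.0, 1.571]
force: [-1.0, -0.6, 1.8]
grip_width: 0.0597
grip_force: 25.0
```

Request:
carry_out([
  [[0, 0, -20, 0, 0, 0, 40], [0, 0, -30, 0, 0, 0, 40], [0, 0, -35, 0, 0, 0, 40], [0, 0, -35, 0, 0, 0, 40], [0, 0, -35, 0, 0, 0, 40], [0, 0, -35, 0, 0, 0, 40], [0, 0, -30, 0, 0, 0, 40], [0, 0, -20, 0, 0, 0, 40], [-20, 0, -5, 0, 0, 0, 40], [-30, -1, 0, 0, 0, 0, 40], [-30, -1, 0, 0, 0, 0, 40], [-30, -1, 0, 0, 0, 0, 40], [-30, -1, 0, 0, 0, 0, 40], [-30, -1, 0, 0, 0, 0, 40], [-30, -1, 0, 0, 0, 0, 40], [-15, 0, 0, 0, 0, 0, 40], [0, 0, 0, 0, 0, 0, 40], [0, 0, 0, 0, 0, 0, 40]],
])

```text
time_s: 11.22
ee_pos: [0.6163, -0.2801, 0.2589]
eef_rot: [-3.141, -0.001, 1.57]
force: [-0.2, 0.4, -1.5]
grip_width: 0.0594
grip_force: 25.0
```

Request:
carry_out([
  [[-3, 0, 15, 0, 0, 0, 40], [0, 0, 15, 0, 0, 0, 40], [0, 0, 11, 0, 0, 0, 40], [0, 0, 0, 0, 0, 0, 40], [0, 0, 0, 0, 0, 0, 40]],
])

```text
time_s: 11.63
ee_pos: [0.6165, -0.2822, 0.2185]
eef_rot: [-3.141, -0.0, 1.572]
force: [-0.5, -0.3, -0.6]
grip_width: 0.0596
grip_force: 25.0
```

Request:
carry_out([
  [[0, 0, 0, 0, 0, 0, 85], [0, 0, 0, 0, 0, 0, 85], [0, 0, 0, 0, 0, 0, 85], [0, 0, -20, 0, 0, 0, 90], [0, 0, -20, 0, 0, 0, 90], [24, -24, 0, 0, 0, 0, 94], [24, -24, 0, 0, 0, 0, 94], [24, -24, 0, 0, 0, 0, 94], [24, -24, 0, 0, 0, 0, 94], [24, -24, 0, 0, 0, 0, 94], [24, -24, 0, 0, 0, 0, 94], [24, -24, 0, 0, 0, 0, 94], [6, -3, 0, 0, 0, 0, 94], [0, 0, 0, 0, 0, 0, 94]],
])

```text
time_s: 12.8
ee_pos: [0.445, -0.1082, 0.2597]
eef_rot: [3.139, 0.001, 1.572]
force: [-0.3, -0.4, 1.0]
grip_width: 0.094
grip_force: 0.0
```

```bash
python3 look.py; python3 - <<'E'
from h import *
T=cam("top");S=cam("scene")
f=lambda c,x,y:cv2.resize(c["pixels"][y:y+100,x:x+100,::-1],None,fx=4,fy=4,interpolation=cv2.INTER_CUBIC)
cv2.imwrite("pics/m3.png",np.hstack([f(T,450,140),f(S,170,330)]))
E
```

```text
top 586 [ 0.6932 -0.2378] [22 66]
top 490 [ 0.4474 -0.111 ] [25 25]
scene 532 [ 0.4443 -0.108 ] [25 27]
```

View pics/m3.png

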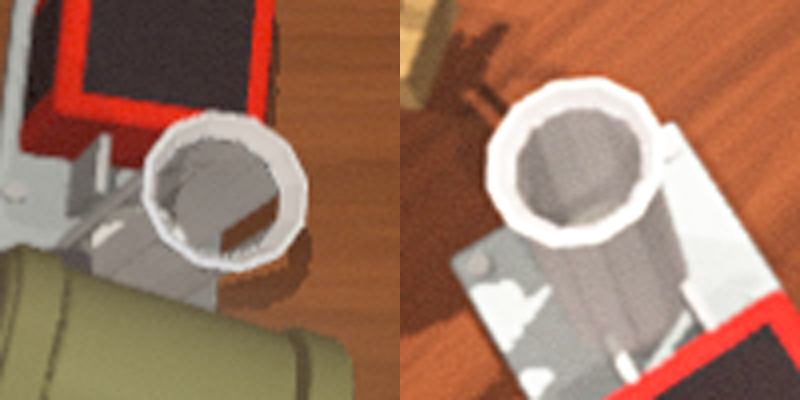

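Request:
carry_out([
  [[-1, 1, 30, 0, 0, 0, 94], [0, 0, 30, 0, 0, 0, 94], [0, 0, 30, 0, 0, 0, 94], [0, 0, 30, 0, 0, 0, 94], [0, 0, 30, 0, 0, 0, 94], [0, 0, 30, 0, 0, 0, 94], [0, 0, 30, 0, 0, 0, 94], [0, 0, 20, 0, 0, 0, 94], [0, 0, 15, 0, 0, 0, 94], [0, 0, 0, 0, 0, 0, 94], [0, 0, 0, 0, 0, 0, 94]],
])

```text
time_s: 13.92
ee_pos: [0.4464, -0.1106, 0.0129]
eef_rot: [-3.14, -0.001, 1.57]
force: [1.0, -0.2, 0.9]
grip_width: 0.0942
grip_force: 0.0
```

Grip, lift, travel to the tube.

Request:
carry_out([
  [[0, 0, -1, 0, 0, 0, 50], [0, 0, 0, 0, 0, 0, 40], [0, 0, 0, 0, 0, 0, 40], [0, 0, 0, 0, 0, 0, 40], [0, 0, 0, 0, 0, 0, 40], [0, 0, 0, 0, 0, 0, 40], [0, 0, 0, 0, 0, 0, 40], [0, 0, -10, 0, 0, 0, 40], [0, 0, -25, 0, 0, 0, 40], [0, 0, -35, 0, 0, 0, 40], [0, 0, -35, 0, 0, 0, 40], [0, 0, -35, 0, 0, 0, 40], [0, 0, -35, 0, 0, 0, 40], [0, 0, -35, 0, 0, 0, 40], [0, 0, -25, 0, 0, 0, 40], [0, 0, -15, 0, 0, 0, 40], [0, 0, 0, 0, 0, 0, 40]],
])

```text
time_s: 15.33
ee_pos: [0.447, -0.1104, 0.2681]
eef_rot: [3.136, 0.002, 1.571]
force: [0.8, -0.1, -0.5]
grip_width: 0.0595
grip_force: 25.0
```

Request:
carry_out([
  [[-15, 15, 0, 0, 0, 0, 40], [-24, 24, 0, 0, 0, 0, 40], [-24, 24, 0, 0, 0, 0, 40], [-24, 24, 0, 0, 0, 0, 40], [-24, 24, 0, 0, 0, 0, 40], [-24, 24, 0, 0, 0, 0, 40], [-24, 24, 0, 0, 0, 0, 40], [-12, 10, 0, 0, 0, 0, 40], [0, 0, 0, 0, 0, 0, 40], [0, 0, 0, 0, 0, 0, 40]],
])

```text
time_s: 16.17
ee_pos: [0.6151, -0.2813, 0.2623]
eef_rot: [-3.139, -0.001, 1.57]
force: [-0.0, 0.2, -1.0]
grip_width: 0.0594
grip_force: 25.0
```

Request:
carry_out([
  [[-2, 1, 15, 0, 0, 0, 40], [0, 0, 15, 0, 0, 0, 40], [0, 0, 14, 0, 0, 0, 40], [0, 0, 0, 0, 0, 0, 40], [0, 0, 0, 0, 0, 0, 40], [0, 0, 0, 0, 0, 0, 85], [0, 0, 0, 0, 0, 0, 85], [0, 0, 0, 0, 0, 0, 85], [0, 0, -20, 0, 0, 0, 90], [0, 0, -30, 0, 0, 0, 90]],
])

```text
time_s: 17.0
ee_pos: [0.6157, -0.2828, 0.2688]
eef_rot: [-3.138, -0.002, 1.571]
force: [0.1, 0.1, -0.6]
grip_width: 0.0882
grip_force: 0.0
```

Request:
carry_out([
  [[20, -8, 0, 0, 0, 0, 70], [30, -12, 0, 0, 0, 0, 60], [30, -12, 0, 0, 0, 0, 60], [30, -12, 0, 0, 0, 0, 60], [30, -12, 0, 0, 0, 0, 60], [30, -12, 0, 0, 0, 0, 60], [30, -12, 0, 0, 0, 0, 60], [30, -12, 0, 0, 0, 0, 60], [30, -12, 0, 0, 0, 0, 60], [30, -12, 0, 0, 0, 0, 60], [30, -12, 0, 0, 0, 0, 60], [30, -12, 0, 0, 0, 0, 60], [30, -12, 0, 0, 0, 0, 60], [30, -12, 0, 0, 0, 0, 60], [30, -12, 0, 0, 0, 0, 60], [30, -12, 0, 0, 0, 0, 60], [30, -12, 0, 0, 0, 0, 60], [30, -12, 0, 0, 0, 0, 60], [0, 0, 0, 0, 0, 0, 60]],
])

```text
time_s: 18.58
ee_pos: [0.4026, 0.2504, 0.2712]
eef_rot: [3.141, -0.001, 1.574]
force: [-0.0, -0.6, 0.8]
grip_width: 0.0601
grip_force: 0.0
```

```bash
python3 look.py; python3 - <<'E'
from h import *
T=cam("top");S=cam("scene")
print(proj(S,[[.398,.268,.12],[.398,.268,0.02]]),proj(T,[[.398,.268,.12],[.398,.268,.02]]))
f=lambda c,x,y:cv2.resize(c["pixels"][y:y+100,x:x+100,::-1],None,fx=4,fy=4,interpolation=cv2.INTER_CUBIC)
cv2.imwrite("pics/m4.png",np.vstack([np.hstack([f(T,220,240),f(S,280,140)]),np.hstack([f(T,450,140),f(S,170,330)])[:200*2]])[:600*2])
i=cv2.imread("pics/m4.png"); cv2.imwrite("pics/m4.png",cv2.resize(i,(600,600)))
E
```

```text
[[329.19869667 189.885954  ]
 [328.7301476  212.14569263]] [[254.69179683 293.80298139]
 [261.13348742 295.98379978]]
```

View pics/m4.png

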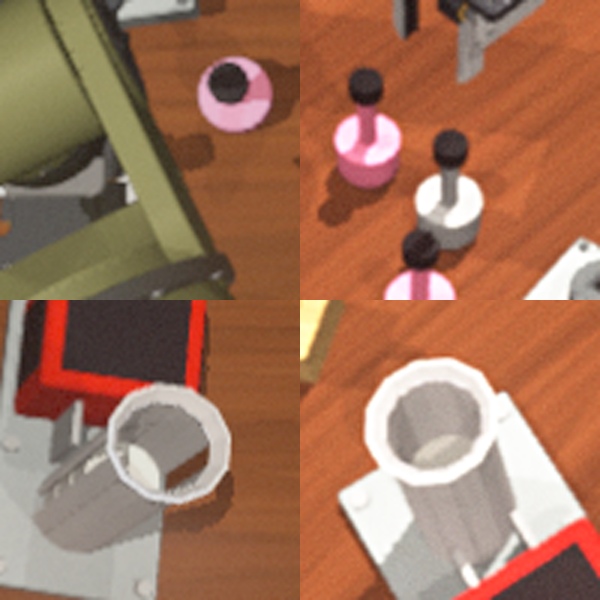

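Request:
carry_out([
  [[17, -4, 0, 0, 0, 0, 60], [0, 0, 20, 0, 0, 0, 60], [0, 0, 30, 0, 0, 0, 60], [0, 0, 30, 0, 0, 0, 60], [0, 0, 30, 0, 0, 0, 60], [0, 0, 20, 0, 0, 0, 60], [0, 0, 15, 0, 0, 0, 60], [0, 0, 10, 0, 0, 0, 60], [0, 0, 0, 0, 0, 0, 60], [0, 0, 0, 0, 0, 0, 60]],
])

```text
time_s: 19.62
ee_pos: [0.4009, 0.2634, 0.1159]
eef_rot: [3.141, -0.0, 1.57]
force: [0.4, -0.7, -0.2]
grip_width: 0.0599
grip_force: 0.0
```

Request:
carry_out([
  [[4, -3, 8, 0, 0, 0, 60], [0, 0, 0, 0, 0, 0, 60], [0, 0, 0, 0, 0, 0, 45], [0, 0, 0, 0, 0, 0, 30], [0, 0, 0, 0, 0, 0, 20], [0, 0, 0, 0, 0, 0, 20], [0, 0, 0, 0, 0, 0, 20], [0, 0, 0, 0, 0, 0, 20], [0, 0, 0, 0, 0, 0, 20]],
], squeeze=40)

```text
time_s: 20.37
ee_pos: [0.3975, 0.2678, 0.1076]
eef_rot: [3.141, -0.0, 1.571]
force: [0.9, 0.9, 1.7]
grip_width: 0.0314
grip_force: 40.0
```

Request:
carry_out([
  [[0, 0, -10, 0, 0, 0, 20], [0, 0, -20, 0, 0, 0, 20], [0, 0, -30, 0, 0, 0, 20], [0, 0, -30, 0, 0, 0, 20], [0, 0, -30, 0, 0, 0, 20], [0, 0, -30, 0, 0, 0, 20], [0, 0, -30, 0, 0, 0, 20], [0, 0, -30, 0, 0, 0, 20], [0, 0, -20, 0, 0, 0, 20], [0, 0, -10, 0, 0, 0, 20], [-10, 4, -5, 0, 0, 0, 20], [-20, 8, 0, 0, 0, 0, 20], [-25, 10, 0, 0, 0, 0, 20], [-25, 10, 0, 0, 0, 0, 20], [-25, 10, 0, 0, 0, 0, 20], [-25, 10, 0, 0, 0, 0, 20], [-25, 10, 0, 0, 0, 0, 20], [-25, 10, 0, 0, 0, 0, 20], [-25, 10, 0, 0, 0, 0, 20]],
])

```text
time_s: 21.95
ee_pos: [0.4792, 0.0607, 0.3509]
eef_rot: [-3.139, 0.0, 1.571]
force: [0.2, 0.9, -5.9]
grip_width: 0.0308
grip_force: 40.0
```

Request:
carry_out([
  [[-25, 10, 0, 0, 0, 0, 20], [-25, 10, 0, 0, 0, 0, 20], [-25, 10, 0, 0, 0, 0, 20], [-25, 10, 0, 0, 0, 0, 20], [-25, 10, 0, 0, 0, 0, 20], [-25, 10, 0, 0, 0, 0, 20], [-25, 10, 0, 0, 0, 0, 20], [-25, 10, 0, 0, 0, 0, 20], [-25, 10, 0, 0, 0, 0, 20], [-25, 10, 0, 0, 0, 0, 20], [-25, 10, 0, 0, 0, 0, 20], [-25, 10, 0, 0, 0, 0, 20], [-20, 7, 0, 0, 0, 0, 20], [-10, 4, 0, 0, 0, 0, 20], [0, 0, 0, 0, 0, 0, 20], [0, 0, 0, 0, 0, 0, 20]],
])

```text
time_s: 23.28
ee_pos: [0.6098, -0.2678, 0.3504]
eef_rot: [-3.139, -0.002, 1.57]
force: [-0.5, 0.7, -6.5]
grip_width: 0.0316
grip_force: 40.0
```

Request:
carry_out([
  [[-10, 4, 0, 0, 0, 0, 20], [-5, 2, 0, 0, 0, 0, 20], [0, 0, 0, 0, 0, 0, 20], [0, 0, 0, 0, 0, 0, 20], [0, 0, 0, 0, 0, 0, 20]],
])

```text
time_s: 23.7
ee_pos: [0.6163, -0.2816, 0.3525]
eef_rot: [-3.141, -0.0, 1.571]
force: [-0.8, -0.1, -5.1]
grip_width: 0.0312
grip_force: 40.0
```

```bash
python3 - <<'E'
from h import *
T=cam("top");S=cam("scene")
e=telemetry.get_obs()["ee_pos"]; print(e); b=e-[0,0,.108]
print('expected foot bottom px',proj(S,[b,b+[0,0,.045]]),proj(T,[b]))
f=lambda c,x,y:cv2.resize(c["pixels"][y:y+120,x:x+100,::-1],None,fx=4,fy=4,interpolation=cv2.INTER_CUBIC)
cv2.imwrite("pics/m5.png",np.hstack([f(T,450,120),f(S,160,300)]))
E
```

```text
[ 0.61629557 -0.28168818  0.35263045]
expected foot bottom px [[212.11854852 363.54531127]
 [208.72490419 354.60831418]] [[511.303569  182.4975195]]
```

View pics/m5.png

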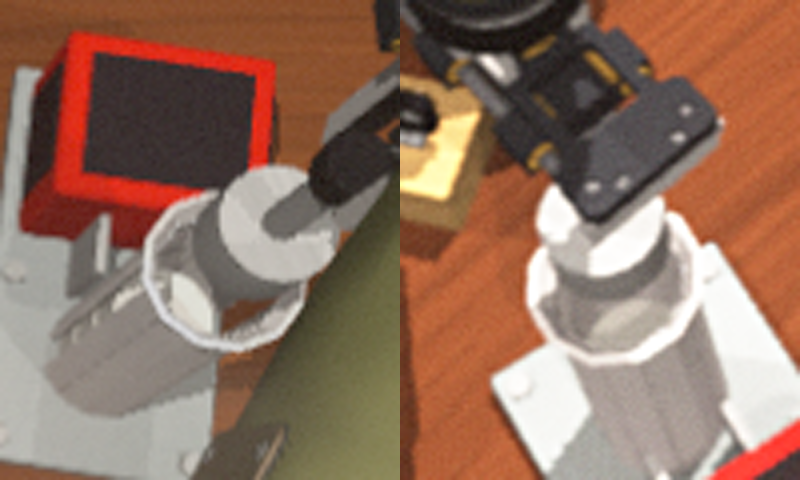

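Request:
carry_out([
  [[-1, 0, 10, 0, 0, 0, 20], [0, 0, 15, 0, 0, 0, 20], [0, 0, 10, 0, 0, 0, 20], [0, 0, 8, 0, 0, 0, 20], [0, 0, 8, 0, 0, 0, 20], [0, 0, 0, 0, 0, 0, 20], [0, 0, 0, 0, 0, 0, 20]],
])

```text
time_s: 24.38
ee_pos: [0.6163, -0.2832, 0.3014]
eef_rot: [-3.141, -0.0, 1.571]
force: [0.6, -0.6, -6.2]
grip_width: 0.0311
grip_force: 40.0
```

Request:
carry_out([
  [[0, 0, 8, 0, 0, 0, 20], [0, 0, 8, 0, 0, 0, 20], [0, 0, 8, 0, 0, 0, 20], [0, 0, 8, 0, 0, 0, 20], [0, 0, 8, 0, 0, 0, 20], [0, 0, 8, 0, 0, 0, 20], [0, 0, 8, 0, 0, 0, 20], [0, 0, 8, 0, 0, 0, 20], [0, 0, 4, 0, 0, 0, 20], [0, 0, 0, 0, 0, 0, 20], [0, 0, 0, 0, 0, 0, 20]],
])

```text
time_s: 25.3
ee_pos: [0.6164, -0.2832, 0.2335]
eef_rot: [3.142, -0.0, 1.571]
force: [-0.2, 0.2, -6.8]
grip_width: 0.0312
grip_force: 40.0
```

Request:
carry_out([
  [[0, 0, 4, 0, 0, 0, 20], [0, 0, 2, 0, 0, 0, 20], [0, 0, 0, 0, 0, 0, 20], [0, 0, 0, 0, 0, 0, 55], [0, 0, 0, 0, 0, 0, 55], [0, 0, 0, 0, 0, 0, 55], [0, 0, -10, 0, 0, 0, 55], [0, 0, -20, 0, 0, 0, 55], [0, 0, -30, 0, 0, 0, 55], [0, 0, 0, 0, 0, 0, 55]],
])

```text
time_s: 26.13
ee_pos: [0.6173, -0.2837, 0.2949]
eef_rot: [3.133, 0.004, 1.571]
force: [0.7, 1.0, 0.9]
grip_width: 0.0551
grip_force: 0.0
```

Request:
carry_out([
  [[0, -25, 0, 0, 0, 0, 55], [0, -30, 0, 0, 0, 0, 55], [0, -30, 0, 0, 0, 0, 55], [-1, -30, 0, 0, 0, 0, 55], [-1, -30, 0, 0, 0, 0, 55], [-1, -30, 0, 0, 0, 0, 55], [-1, -30, 0, 0, 0, 0, 55], [-1, -20, 0, 0, 0, 0, 55], [-1, -8, 0, 0, 0, 0.1, 55], [0, 0, 0, 0, 0, 0.1, 55], [0, 0, 0, 0, 0, 0.1, 55], [0, 0, 0, 0, 0, 0.1, 55], [0, 0, 0, 0, 0, 0.1, 55], [0, 0, 0, 0, 0, 0.1, 55], [0, 0, 0, 0, 0, 0.1, 55], [0, 0, 0, 0, 0, 0.1, 55], [0, 0, 0, 0, 0, 0.1, 55], [0, 0, 0, 0, 0, 0.1, 55], [0, 0, 0, 0, 0, 0, 55]],
])

```text
time_s: 27.72
ee_pos: [0.3835, -0.2894, 0.2886]
eef_rot: [3.14, -0.001, 0.566]
force: [0.2, -0.3, -0.4]
grip_width: 0.0548
grip_force: 0.0
```

```bash
python3 - <<'E'
from h import *
T=cam("top");S=cam("scene")
f=lambda c,x,y:cv2.resize(c["pixels"][y:y+140,x:x+100,::-1],None,fx=4,fy=4,interpolation=cv2.INTER_CUBIC)
cv2.imwrite("pics/m6.png",np.hstack([f(T,450,150),f(S,125,290)]))
E
```

```text
(no output)
```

View pics/m6.png

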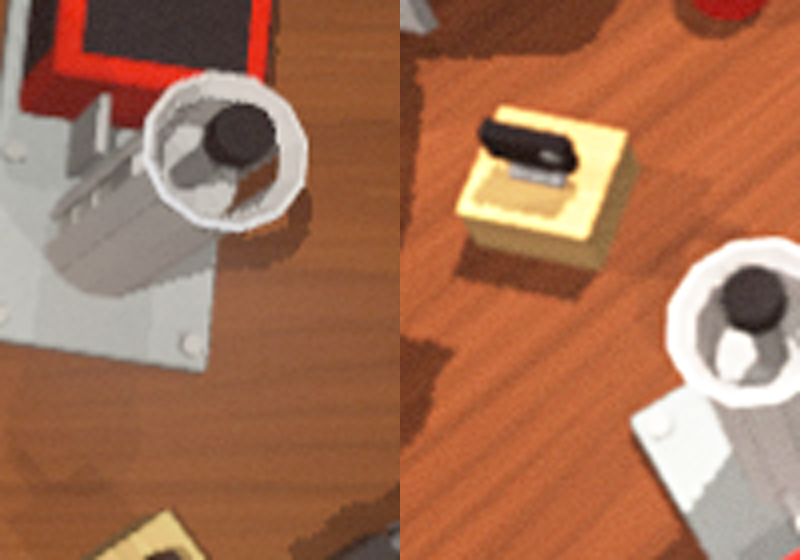

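Request:
carry_out([
  [[0, 1, 30, 0, 0, 0, 45], [0, 0, 30, 0, 0, 0, 45], [0, 0, 30, 0, 0, 0, 45], [0, 0, 30, 0, 0, 0, 45], [0, 0, 30, 0, 0, 0, 45], [0, 0, 25, 0, 0, 0, 45], [0, 0, 20, 0, 0, 0, 45], [0, 0, 10, 0, 0, 0, 45], [0, 0, 0, 0, 0, 0, 45], [0, 0, 0, 0, 0, 0, 45]],
])

```text
time_s: 28.65
ee_pos: [0.3842, -0.2903, 0.0832]
eef_rot: [3.141, -0.0, 0.572]
force: [-0.1, -0.3, -0.2]
grip_width: 0.0447
grip_force: 0.0
```

Request:
carry_out([
  [[0, 0, 12, 0, 0, 0, 45], [0, 0, 0, 0, 0, 0, 45], [0, 0, 0, 0, 0, 0, 25], [0, 0, 0, 0, 0, 0, 10], [0, 0, 0, 0, 0, 0, 4], [0, 0, 0, 0, 0, 0, 4], [0, 0, 0, 0, 0, 0, 4], [0, 0, 0, 0, 0, 0, 4]],
], squeeze=40)

```text
time_s: 29.32
ee_pos: [0.384, -0.2902, 0.0708]
eef_rot: [3.141, -0.0, 0.571]
force: [-1.1, 0.0, 3.1]
grip_width: 0.0135
grip_force: 40.0
```

Request:
carry_out([
  [[0, 0, -8, 0, 0, 0, 4], [0, 0, -12, 0, 0, 0, 4], [0, 0, -15, 0, 0, 0, 4], [0, 0, -25, 0, 0, 0, 4], [0, 0, -30, 0, 0, 0, 4], [0, 0, -30, 0, 0, 0, 4], [0, 0, -30, 0, 0, 0, 4], [0, 0, -20, 0, 0, 0, 4], [0, 0, -10, 0, 0, 0, 4], [13, -10, 0, 0, 0, 0, 4], [23, -18, 0, 0, 0, 0, 4], [23, -18, 0, 0, 0, 0, 4], [23, -18, 0, 0, 0, 0, 4], [23, -18, 0, 0, 0, 0, 4], [23, -18, 0, 0, 0, 0, 4], [23, -18, 0, 0, 0, 0, 4], [23, -18, 0, 0, 0, 0, 4], [23, -18, 0, 0, 0, 0, 4], [23, -18, 0, 0, 0, 0, 4]],
])

```text
time_s: 30.9
ee_pos: [0.476, -0.0249, 0.2499]
eef_rot: [-3.141, 0.001, 0.571]
force: [1.0, 0.1, -0.1]
grip_width: 0.0142
grip_force: 40.0
```

Request:
carry_out([
  [[23, -18, 0, 0, 0, 0, 4], [23, -18, 0, 0, 0, 0, 4], [23, -18, 0, 0, 0, 0, 4], [23, -18, 0, 0, 0, 0, 4], [23, -18, 0, 0, 0, 0, 4], [23, -18, 0, 0, 0, 0, 4], [23, -18, 0, 0, 0, 0, 4], [23, -18, 0, 0, 0, 0, 4], [23, -18, 0, 0, 0, 0, 4], [23, -18, 0, 0, 0, 0, 4], [0, 0, 0, 0, 0, 0, 4], [0, 0, 0, 0, 0, -0.1, 4], [0, 0, 0, 0, 0, -0.12, 4], [0, 0, 0, 0, 0, -0.12, 4], [0, 0, 0, 0, 0, -0.12, 4], [0, 0, 0, 0, 0, -0.12, 4], [0, 0, 0, 0, 0, -0.12, 4], [0, 0, 0, 0, 0, -0.12, 4], [0, 0, 0, 0, 0, -0.12, 4], [0, 0, 0, 0, 0, -0.12, 4]],
])

```text
time_s: 32.57
ee_pos: [0.5721, 0.2489, 0.2498]
eef_rot: [-3.14, 0.0, 1.637]
force: [-0.1, -0.0, -0.9]
grip_width: 0.0138
grip_force: 40.0
```

Request:
carry_out([
  [[0, 0, 0, 0, 0, -0.12, 4], [0, 0, 0, 0, 0, -0.12, 4], [0, 0, 0, 0, 0, -0.12, 4], [0, 0, 0, 0, 0, -0.12, 4], [0, 0, 0, 0, 0, -0.12, 4], [0, 0, 0, 0, 0, -0.12, 4], [0, 0, 0, 0, 0, -0.12, 4], [0, 0, 0, 0, 0, -0.12, 4], [0, 0, 0, 0, 0, -0.12, 4], [0, 0, 0, 0, 0, -0.12, 4], [0, 0, 0, 0, 0, -0.12, 4], [0, 0, 0, 0, 0, -0.12, 4], [0, 0, 0, 0, 0, -0.12, 4], [0, 0, 0, 0, 0, 0, 4], [0, 0, 0, 0, 0, 0, 4]],
])

```text
time_s: 33.82
ee_pos: [0.5722, 0.249, 0.25]
eef_rot: [-3.141, -0.001, -3.096]
force: [0.3, 0.7, 0.0]
grip_width: 0.0133
grip_force: 40.0
```

Request:
carry_out([
  [[-7, 13, 0, 0, 0, -0.024, 4], [-7, 12, 0, 0, 0, 0, 4], [0, 0, 20, 0, 0, 0, 4], [0, 0, 30, 0, 0, 0, 4], [0, 0, 25, 0, 0, 0, 4], [0, 0, 10, 0, 0, 0, 4], [0, 0, 0, 0, 0, 0, 4], [0, 0, 0, 0, 0, 0, 4]],
])

```text
time_s: 34.48
ee_pos: [0.5851, 0.2751, 0.1663]
eef_rot: [3.141, 0.0, -3.07]
force: [-0.5, 0.2, 0.7]
grip_width: 0.0137
grip_force: 40.0
```

```bash
python3 - <<'E'
from h import *
T=cam("top");S=cam("scene")
o=telemetry.get_obs();e=o["ee_pos"];print(e,o["eef_rot"],o["qpos"])
b=e-[0,0,.0488]
for c,u,v in((T,200,170),(S,335,180)):
  print((proj(c,[b,[.584,.275,.094]])-[u,v])*4)
f=lambda c,x,y:cv2.resize(c["pixels"][y:y+100,x:x+100,::-1],None,fx=4,fy=4,interpolation=cv2.INTER_CUBIC)
cv2.imwrite("pics/m7.png",np.hstack([f(T,200,170),f(S,335,180)]))
E
```

```text
[0.58550876 0.27530775 0.16748088] [ 3.14076991e+00  2.61811408e-03 -3.06946256e+00] [ 3.82935510e-01  5.45613622e-01  1.26423093e+00 -1.78775126e-05
  1.32900381e+00 -1.25998773e+00]
[[213.77879336 174.79931493]
 [220.92284553 186.83962031]]
[[192.22047398 200.55081096]
 [186.84812656 221.12688785]]
```

View pics/m7.png

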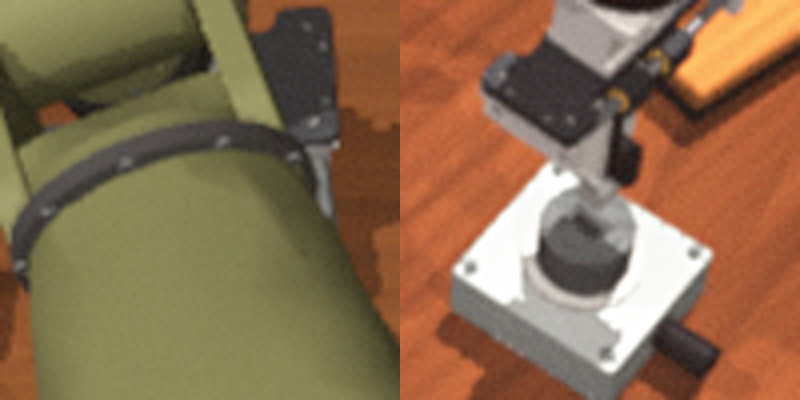

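Request:
carry_out([
  [[1, 0, 8, 0, 0, 0, 4], [0, 0, 8, 0, 0, 0, 4], [0, 0, 5, 0, 0, 0, 4], [0, 0, 3, 0, 0, 0, 4], [0, 0, 3, 0, 0, 0, 4], [0, 0, 3, 0, 0, 0, 4], [0, 0, 0, 0, 0, 0, 4], [0, 0, 0, 0, 0, 0, 4]],
])

```text
time_s: 35.25
ee_pos: [0.5838, 0.275, 0.1354]
eef_rot: [-3.142, -0.0, -3.068]
force: [-0.4, -0.6, -0.7]
grip_width: 0.0134
grip_force: 40.0
```

Key tip is at about 0.0866, 7 mm inside with no force. Continuing.

Request:
carry_out([
  [[0, 0, 3, 0, 0, 0, 4], [0, 0, 3, 0, 0, 0, 4], [0, 0, 3, 0, 0, 0, 4], [0, 0, 3, 0, 0, 0, 4], [0, 0, 0, 0, 0, 0, 4], [0, 0, 0, 0, 0, 0, 4]],
])

```text
time_s: 35.75
ee_pos: [0.5838, 0.275, 0.1232]
eef_rot: [-3.141, -0.0, -3.068]
force: [0.2, -0.4, -1.5]
grip_width: 0.0136
grip_force: 40.0
```

Request:
carry_out([
  [[0, 0, 3, 0, 0, 0, 4], [0, 0, 3, 0, 0, 0, 4], [0, 0, 1, 0, 0, 0, 4], [0, 0, 1, 0, 0, 0, 4], [0, 0, 1, 0, 0, 0, 4], [0, 0, 0, 0, 0, 0, 4], [0, 0, 0, 0, 0, 0, 4], [0, 0, 0, 0, 0, 0, 4]],
])

```text
time_s: 36.42
ee_pos: [0.5839, 0.275, 0.1148]
eef_rot: [3.142, 0.0, -3.068]
force: [-2.2, -0.8, 4.1]
grip_width: 0.0136
grip_force: 40.0
```

Request:
carry_out([
  [[0, 0, 0, 0, 0, 0.04, 4], [0, 0, 0, 0, 0, 0.08, 4], [0, 0, 0, 0, 0, 0.08, 4], [0, 0, 0, 0, 0, 0.08, 4], [0, 0, 0, 0, 0, 0.08, 4], [0, 0, 0, 0, 0, 0.08, 4], [0, 0, 0, 0, 0, 0.08, 4], [0, 0, 0, 0, 0, 0.08, 4], [0, 0, 0, 0, 0, 0.08, 4], [0, 0, 0, 0, 0, 0.08, 4], [0, 0, 0, 0, 0, 0.08, 4], [0, 0, 0, 0, 0, 0.08, 4], [0, 0, 0, 0, 0, 0.08, 4], [0, 0, 0, 0, 0, 0.08, 4], [0, 0, 0, 0, 0, 0.08, 4], [0, 0, 0, 0, 0, 0.08, 4], [0, 0, 0, 0, 0, 0.08, 4], [0, 0, 0, 0, 0, 0, 4], [0, 0, 0, 0, 0, 0, 4]],
])

```text
time_s: 38.0
ee_pos: [0.584, 0.2751, 0.1148]
eef_rot: [3.141, -0.0, 1.897]
force: [-0.9, -0.2, 5.2]
grip_width: 0.0138
grip_force: 40.0
```

```bash
python3 -c "
from h import *
o=telemetry.get_obs();print(o['moment'],o['eef_rot'],o['force'],o['qpos'])"
```

```text
[-0.09453107  0.30787741 -0.01804776] [ 3.14083213e+00 -6.98676129e-05  1.89724659e+00] [-0.93295889 -0.23615427  5.22534019] [3.83524128e-01 5.90596727e-01 1.32088831e+00 2.79871796e-05
 1.22934435e+00 5.70645293e-02]
```

Turned 1.32; push on until the stop is felt.

Request:
carry_out([
  [[0, 0, 0, 0, 0, 0.05, 4], [0, 0, 0, 0, 0, 0.05, 4], [0, 0, 0, 0, 0, 0.03, 4], [0, 0, 0, 0, 0, 0, 4], [0, 0, 0, 0, 0, 0, 4]],
])

```text
time_s: 38.42
ee_pos: [0.5839, 0.2752, 0.1148]
eef_rot: [3.141, -0.0, 1.768]
force: [-1.7, -0.3, 6.0]
grip_width: 0.0137
grip_force: 40.0
```

```bash
python3 -c "
from h import *
o=telemetry.get_obs();print(o['moment'],o['eef_rot'],o['force'])"
```

```text
[-0.12444585  0.39146388 -0.04287445] [ 3.14105436e+00 -2.10303273e-04  1.76772330e+00] [-1.67766335 -0.34440288  6.00844179]
```

Request:
carry_out([
  [[0, 0, 0, 0, 0, 0.03, 4], [0, 0, 0, 0, 0, 0.03, 4], [0, 0, 0, 0, 0, 0, 4], [0, 0, 0, 0, 0, 0, 4]],
])

```text
time_s: 38.75
ee_pos: [0.5839, 0.2751, 0.1148]
eef_rot: [3.141, -0.0, 1.708]
force: [-1.4, -0.2, 6.1]
grip_width: 0.0136
grip_force: 40.0
```

```bash
python3 -c "
from h import *
o=telemetry.get_obs();print(o['moment'],o['eef_rot'],o['force'])"
```

```text
[-0.15242169  0.49569356  0.18204349] [ 3.14113116e+00 -1.88219243e-04  1.70792012e+00] [-1.39787001 -0.16913179  6.13031163]
```

Request:
carry_out([
  [[0, 0, 0, 0, 0, -0.04, 4], [0, 0, 0, 0, 0, 0, 4], [0, 0, 0, 0, 0, 0, 40], [0, 0, 0, 0, 0, 0, 50], [0, 0, 0, 0, 0, 0, 50], [0, 0, 0, 0, 0, 0, 50], [0, 0, -10, 0, 0, 0, 50], [0, 0, -20, 0, 0, 0, 50], [0, 0, -30, 0, 0, 0, 50], [0, 0, -30, 0, 0, 0, 50], [0, 0, -30, 0, 0, 0, 50], [0, 0, -20, 0, 0, 0, 50], [20, -20, 0, 0, 0, 0, 50], [20, -30, 0, 0, 0, 0, 50], [20, -30, 0, 0, 0, 0, 50], [20, -30, 0, 0, 0, 0, 50], [20, -20, 0, 0, 0, 0, 50], [0, 0, 0, 0, 0, 0, 50], [0, 0, 0, 0, 0, 0, 50]],
])

```text
time_s: 40.33
ee_pos: [0.4377, 0.3517, 0.2556]
eef_rot: [3.14, -0.001, 1.747]
force: [-0.1, 0.0, -0.0]
grip_width: 0.0499
grip_force: 0.0
```

```bash
python3 - <<'E'
from h import *
T=cam("top");S=cam("scene")
f=lambda c,x,y:cv2.resize(c["pixels"][y:y+100,x:x+100,::-1],None,fx=3,fy=3,interpolation=cv2.INTER_CUBIC)
cv2.imwrite("pics/m8.png",np.vstack([np.hstack([f(T,210,170),f(S,335,190)]),np.hstack([f(T,450,140),f(S,170,330)])]))
E
```

```text
(no output)
```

View pics/m8.png

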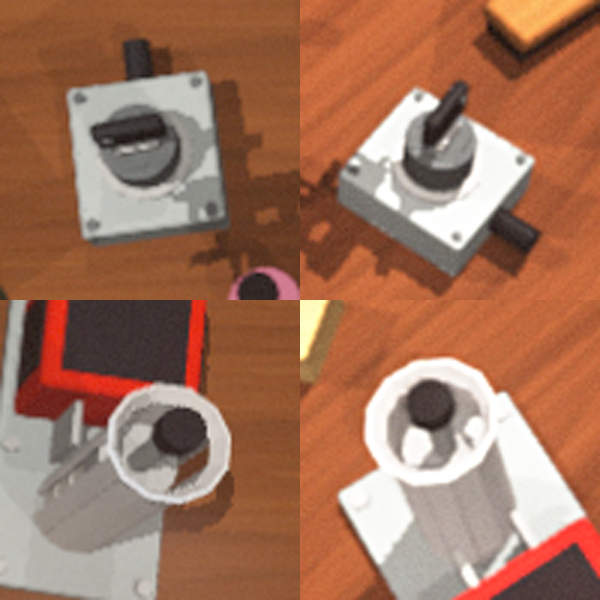

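The key is seated in the slot and turned about 80° clockwise. The weight stands upright in the tube, and the gripper is clear of everything.

```bash
python3 -c "
from station import ctrl
print(ctrl.hand_in())"
```

```text
the job is handed in; nothing more can be done
None
```

I handed the job in at about 40 s of robot time: the three pucks present and the press weight are in the tube, and the key is fully home and turned clockwise to its stop. The final pictures agree, but the hand-in returned no verdict.

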